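# Free the cam and close the basket-base jig

## Task

Close the jaw of the basket-weaving jig on the round wooden basket base: first push the black post of the yellow cam plate round, anticlockwise seen from above, until the cam's low point faces the slide's steel roller, and only then push the red plate to drive the slide fully forward so that the base is seated against the two far pins. Push gently with the fingertips and grip nothing; do not touch the basket base or shift the tools, bottle and jar around the jig, and finish with the hand clear of everything.

Things in the scene. Friction and masses are not known exactly. Their poses are not given: they have to be found in the camera images.
- jig: fixed plywood board, 400 (x) by 250 (y, -85 to +165) by 18 mm thick; origin at table height under the slide's centre line. x = the slide's forward direction, y left of it, z up. Cam axis at (-50, +85) mm, seat of the basket base at (113, 0). A steel bridge at x -60 to -10, y +-25 guides the slide. Apart from red plate, cam hub, lever and post, all is under 42 mm above the table
- slide (a joint): travel of the slide along jig +x, m: 0 fully back, 0.036 fully forward (its stop); starts at 0 to 0.005, stays where left, about 3 N moves it. Its side arm carries a steel roller 16 mm across, in line with the cam axis, which hits the cam's edge unless the cam is at its low point; its wooden crosshead, 92 mm wide with two prongs, pushes the basket base
- push_plate (a point): centre line of the rear (robot side, facing the jig's -x) face of the red upright push plate of the slide, 65 mm above the table. The plate is 60 mm wide (jig y), 12 mm thick (jig x) and stands from 20 to 85 mm above the table. Moves with the slide
- cam (a joint): angle of the yellow cam plate, rad: 0 = low point (red dot, radius 17 mm) faces the roller and the slide can go fully forward; grows clockwise seen from above (longest radius 53 mm). Range -0.12 (stop) to 2.7, starts at 1.6 to 2.4, stays where left; about 4.5 N at the post turns it. A disc 70 mm across, 19 to 35 mm above the table, pivoted 18 mm off its centre
- cam_axis (a point): point on the cam's turning axis (vertical), 49 mm above the table, at the top of its hub bolt
- cam_post (a point): centre of the top of the black upright post on the cam's lever, 95 mm above the table. Post 12 mm across, from 46 mm (top of the flat steel lever) to 95 mm above the table, 65 mm from the cam axis. With the cam at q it stands at 135 degrees minus q from the jig's +x (towards +y) about the cam axis
- base_centre (a point): centre of the loose round wooden basket base, 110 mm across, 9 mm thick, about 40 to 85 g, lying flat on the jig board before the prongs of the slide; it starts 8 to 22 mm short of its seat and up to 6 mm to the side
- nest (a point): the point on the top face of the jig board over which the basket base is centred when seated against the two far pins
- rapping_iron: bystander: steel bar 110 mm long with a red 90 mm handle, 26 mm wide, 14 mm high, lying near the jig; origin on its underside near the middle
- secateurs: bystander: brown-handled secateurs with a yellow pivot, about 165 mm long, 14 mm high, lying near the jig; origin under the pivot
- oil_bottle: bystander: amber bottle, 52 mm across, 100 mm high, standing near the jig; origin at the centre of its underside
- wax_jar: bystander: jar with a green lid, 60 mm across, 70 mm high, standing near the jig; origin at the centre of its underside
Not all that is in view belongs to the job. There is more than one size of the part that bears base_centre; the job needs the smallest.

How it is judged:
On the way, in this order (a step that is already met when the one before it is completed fails the run):
1. the cam has been turned to its low point (within 0.3 rad) while the slide is still back (value of joint cam below 0.3 rad and value of joint slide below 0.012 m), for 0.1 s.
2. the slide has been pushed fully forward (value of joint slide above 0.032 m), for 0.1 s.
At the end, for the whole second after the job is handed in: the cam is within 0.3 rad of its low point, the slide is within 4 mm of its forward stop, the basket base lies flat on the board within 7 mm of its seat, and all is at rest (value of joint cam below 0.3 rad and value of joint slide above 0.032 m and horizontal distance between base_centre and nest below 0.007 m and z of base_centre in the frame of jig below 0.026 m and velocity of joint slide below 0.005 m/s and linear speed of basket_base below 0.02 m/s); the robot touches nothing.
It fails at once if the slide was pushed forward (beyond 12 mm) before the cam was at its low point (value of joint slide above 0.012 m and value of joint cam above 0.3 rad).
It fails at once if the cam or the slide was gripped or pushed with more than 35 N (contact force between the fingers and cam above 35 N or contact force between the fingers and slide above 35 N).
It fails at once if the robot touched the basket base (contact force between any of the fingers, the arm and basket_base above 0.5 N).
It fails at once if the basket base was lifted or tipped (z of base_centre in the frame of jig above 0.035 m or angle between base_centre's own z axis and vertical above 0.25 rad).
It fails at once if a bystander was shifted by more than 20 mm (distance of any of rapping_iron, secateurs, oil_bottle, wax_jar from where it was at the start of the episode above 0.02 m).
It also fails if it takes over 64 s, if anything falls off the work surface, if the arm or the gripper's body presses on something with over 40 N, if the wrist force passes 120 N, or if a joint passes its speed limit or range.

## Robot

A 6-joint arm with a two-finger parallel gripper is mounted at the origin on the work surface. World frame = base frame: x ahead of the robot, y to its left, z up, the work surface at z = 0. Lengths are in m, angles in rad, forces in N, time in s.
With the tool pointing down it reaches from about 0.35 to 0.725 m from the base axis. Payload 4.3 kg.
Tool frame: the origin (TCP) lies on the centre line of the jaws, within the pads' length; the fingertips stand 17 mm ahead of it and the grasp point (between the pads) lies 2 mm behind it; z points along the fingers, y is the line along which they close (so a half turn about z gives the same grasp; the last joint's range is limited). The gripper opens to 85 mm and grips with 20 to 120 N. Pads are 22 mm wide; open, the fingers measure 114 mm over their backs; the gripper's body (76 mm by 85 mm) begins 54 mm behind the grasp point. The pads swing forward as they close: fully open they stand 13 mm farther back than shut.
Start: joints at [1.085, 0.377, 0.081, 1.274, 0, 1.46], TCP at [0.211, 0.535, 0.248] pointing down, gripper open.
Joint ranges: [-2.72, 2.72], [-0.84, 1.66], [-1.02, 1.22], [-1.77, 2.12], [-1.37, 1.28], [-3.14, 3.14]. Speed limits (rad/s): [2.57, 2.57, 3.14, 3.14, 3.14, 3.14].

## Interface

Orientations are given as a rotation vector (axis times angle).
In Python, from station import bot gives the robot as it stands.
- The arm moves only by the tool jog_arm, never from a script. Its argument "increments" is a list of rows, each an object with "slide": the shift along the tool's x, y, z as a fraction of full scale, a list of three; "rot": the turn, a rotation vector about the tool's x, y, z as a fraction of full scale, a list of three; "hand": the closure, from -1 (fully open) to 1 (shut). In form: [{"slide": [tx, ty, tz], "rot": [ax, ay, az], "hand": hand}, ...]. A call has 1 to 10 rows; each row shifts and turns the commanded pose from where the row before left it, along the tool's axes as they then stand; what a row does not reach is not made up. Full scale, the value 1, is 25 mm for a shift and 8 degrees for a turn. A row lasts 1/10 s, in which the tool goes at most 50 mm and 8.59 degrees, less where a joint would pass 70% of its speed; a pose out of reach is approached as far as the arm can. A call with a number of a shift or a turn outside -1 to 1 is refused whole. A call with a gripper value outside its range is refused whole. The fingers move at their own pace and stop on an object; the grip force is fixed at half the most. Time passes only in rows, so rows that do not move let the fingers close. It gives the time, the measured TCP pose, the force, the opening and the grip force at its end, in the units of the state.
- bot.get_obs(): the state, without advancing time (a new reading comes with each control period).
- bot.read_camera(name): name is "side" or "top" or "wrist"; returns a dict with "image" (400x640x3 uint8, red, green, blue), "camera_matrix" (3x3 intrinsics, pixels), "origin" and "rotation" of the camera in the world. Camera axes: x right, y down, z forward; pixel columns grow to the right and rows downward; lengths in m; the calibration is good to about 2 mm. A picture is of the moment at which its call begins. There is no depth.
- bot.sign_off(): hands the job in; it is judged then, once.
Trained networks look in the newest picture that a camera, given by its name, has taken for a name from the list of things; names that differ only in an ending like _2 or _b are one class to them, and where a whole thing is asked for, a point or a joint stands for the part that bears it (a point fixed in the world has none). Each returns a list of dicts, best first, with "conf" (0 to 1); they miss things now and then, are a little off and sometimes report something else, mostly with a low value. They report only what shows in the picture. A call takes as long as a camera call. They do not tell look-alikes from the thing itself.
- bot.spot_in(camera, name): "point" ([x, y, z] in m, in the coordinates of the camera as it stood for that picture, good to about 4 mm: the middle of the surface that is visible of it).
The state is a dict: "clock": time; "joint_pos": joint angles; "joint_velocities": joint speeds; "tau": joint torques, N m; "position": TCP position; "eef_rot": TCP orientation; "wrist_force": force on the tool from outside, world axes, zero at the start; "wrist_torque": the same for the moment, N m; "grip_width": finger opening in m; "grasp_force": force on a finger pad.
Only numpy, scipy, OpenCV 4.12 (cv2) and the standard library are available. Lean on these libraries where they do the work, as an engineer would, in place of code of your own. Each camera call takes 0.05 s, during which the arm holds its last target. There are 200 camera calls.

## Working session

There is one attempt and no reset: what is moved stays moved. The work goes in short steps, Python scripts to look and compute and a tool call to move; the robot and the scene stay as the last step left them, time stands still between calls to the robot, and variables do not carry over. Pictures are saved under pics/ and viewed, at most 10 in all, crops included, and the job is handed in when it is done.

Besides the shell and the picture viewer there is one more tool, called after "Emit:" as name(argument=value, ...), one argument or row to a line, values as JSON. jog_arm: Moves the arm, as the interface text tells. Shift numbers are shares of 25 mm and turn numbers shares of 8 degrees, none past 1 either way. Its arguments: {"type":"object","properties":{"increments":{"type":"array"}},"required":["increments"]}

```bash
mkdir -p pics
cat > h.py <<'E'
import numpy as np, cv2
from station import bot
def shot(c,fn=None):
    d=bot.read_camera(c)
    if fn: cv2.imwrite('pics/'+fn,cv2.cvtColor(d['image'],cv2.COLOR_RGB2BGR))
    return d
def w(d,p): return np.array(d['rotation'])@np.array(p)+np.array(d['origin'])
def px(d,P):
    p=np.array(d['rotation']).T@(np.array(P)-np.array(d['origin'])); q=np.array(d['camera_matrix'])@p; return q[:2]/q[2]
def atz(d,u,v,z):
    r=np.array(d['rotation'])@np.linalg.solve(np.array(d['camera_matrix']),[u,v,1.]); o=np.array(d['origin']); return o+r*(z-o[2])/r[2]
E
python3 - <<'E'
from h import *
np.set_printoptions(precision=4,suppress=True)
for c in ['top','side']:
    d=shot(c,c+'0.png'); print(c,d['origin'])
    for n in ['jig','push_plate','cam_axis','cam_post','base_centre','nest','rapping_iron','secateurs','oil_bottle','wax_jar']:
        for r in bot.spot_in(c,n)[:3]:
            P=w(d,r['point']); print(n,round(r['conf'],2),P,px(d,P).round())
o=bot.get_obs(); print(o['clock'],o['position'],o['eef_rot'],o['wrist_force'])
E
```

```text
top [0.4131 0.0107 1.1902]Traceback (most recent call last):
  File "<stdin>", line 7, in <module>
  File "h.py", line 9, in px
    p=np.array(d['rotation']).T@(np.array(P)-np.array(d['origin'])); q=np.array(d['camera_matrix'])@p; return q[:2]/q[2]
                                                                       ~~~~~~~~~~~~~~~~~~~~~~~~~~~~^~
ValueError: matmul: Input operand 1 does not have enough dimensions (has 0, gufunc core with signature (n?,k),(k,m?)->(n?,m?) requires 1)
```

View pics/top0.png

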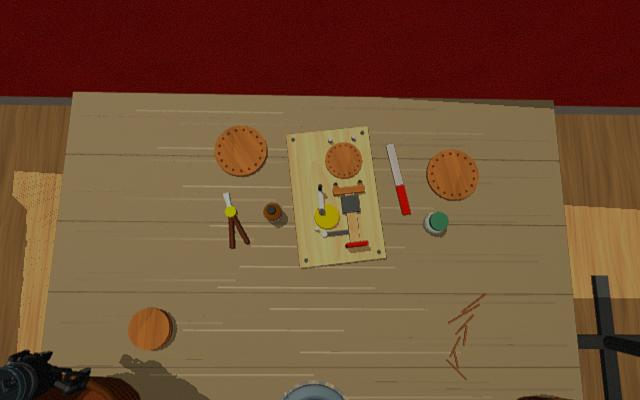

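The top picture shows the jig at about (337,197) and the base on it at (344,160). Larger look-alike discs lie at (241,151), (453,175) and (152,329). The cam is at (327,217), the black post at (320,188) and the red plate at (357,244). The base on the jig is the smallest disc. The camera rotation comes as a vector, so I'll fix the helper.

```bash
sed -i "s/    d=bot.read_camera(c)/    d=bot.read_camera(c); d['rotation']=np.array(d['rotation']) if np.size(d['rotation'])==9 else cv2.Rodrigues(np.array(d['rotation'],float))[0]/" h.py
python3 - <<'E'
from h import *
np.set_printoptions(precision=4,suppress=True)
print(bot.read_camera('top')['rotation'])
for c in ['top','side']:
    d=shot(c,c+'0.png'); print(c,d['origin'],d['camera_matrix'][0])
    for n in ['jig','push_plate','cam_axis','cam_post','base_centre','nest','rapping_iron','secateurs','oil_bottle','wax_jar']:
        for r in bot.spot_in(c,n)[:3]:
            P=w(d,r['point']); print(n,round(r['conf'],2),P,px(d,P).round())
    if c=='top':
        im=cv2.imread('pics/top0.png')[115:285,270:420]; cv2.imwrite('pics/crop0.png',cv2.resize(im,None,fx=3.5,fy=3.5,interpolation=cv2.INTER_CUBIC))
o=bot.get_obs(); print(o['clock'],o['position'],o['eef_rot'],o['wrist_force'])
E
```

```text
[-2.1498  2.1299 -0.2215]
top [0.4131 0.0107 1.1902] [406.6965   0.     322.5217]
jig 0.72 [ 0.6051 -0.0444  0.0162] [331. 204.]
push_plate 0.84 [ 0.5475 -0.1009  0.0306] [350. 223.]
cam_axis 0.77 [ 0.5751 -0.022   0.0335] [323. 213.]
cam_axis 0.49 [0.5421 0.2398 0.0131] [232. 224.]
cam_post 0.57 [ 0.5713 -0.0248  0.0346] [324. 214.]
base_centre 0.69 [0.5445 0.2382 0.014 ] [233. 224.]
base_centre 0.65 [ 0.6997 -0.4076  0.0174] [452. 174.]
base_centre 0.59 [0.7677 0.233  0.0127] [238. 149.]
nest 0.94 [ 0.6071 -0.0441  0.0181] [330. 203.]
rapping_iron 0.84 [ 0.6797 -0.2422  0.0094] [397. 180.]
secateurs 0.7 [0.5426 0.2361 0.0131] [233. 224.]
secateurs 0.62 [ 0.6073 -0.0451  0.0201] [331. 203.]
oil_bottle 0.73 [ 0.575  -0.0247  0.0351] [324. 213.]
wax_jar 0.98 [ 0.5503 -0.3366  0.0709] [436. 221.]
side [0.5337 0.6902 0.7042] [394.8219   0.     319.5602]
jig 0.75 [ 0.6115 -0.0113  0.0201] [334. 221.]
push_plate 0.58 [ 0.5269 -0.0973  0.038 ] [371. 197.]
cam_axis 0.72 [0.5425 0.251  0.0117] [349. 319.]
cam_axis 0.64 [ 0.5758 -0.0109  0.0357] [348. 218.]
cam_post 0.83 [ 0.5748 -0.0099  0.0338] [349. 219.]
base_centre 0.92 [ 0.7341 -0.0766  0.0315] [291. 195.]
base_centre 0.8 [ 0.6969 -0.3967  0.0122] [325. 138.]
base_centre 0.58 [0.7612 0.241  0.0059] [245. 299.]
nest 0.8 [ 0.607  -0.0102  0.0196] [335. 221.]
rapping_iron 0.62 [ 0.6759 -0.2454  0.0103] [324. 166.]
secateurs 0.69 [0.5426 0.2485 0.0098] [349. 318.]
oil_bottle 0.93 [0.5701 0.1417 0.061 ] [343. 259.]
oil_bottle 0.49 [ 0.7325 -0.0745  0.0272] [292. 196.]
wax_jar 0.56 [ 0.5506 -0.3261  0.0468] [369. 145.]
1.25 [0.211  0.5349 0.2483] [-0.5868 -3.0862 -0.0001] [-0.3465 -0.1227  0.0908]
```

View pics/crop0.png

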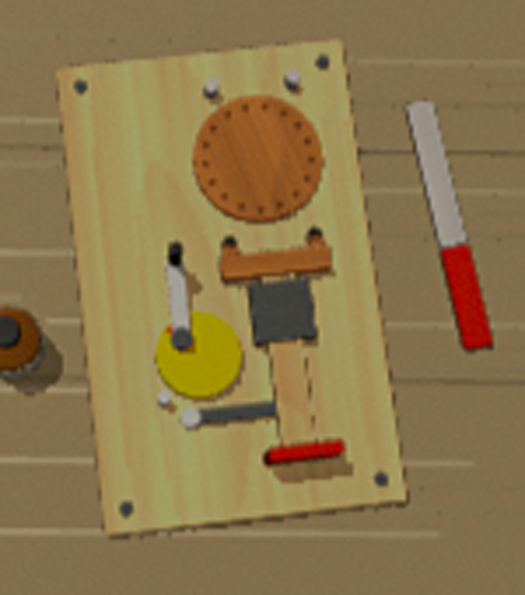

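View pics/side0.png

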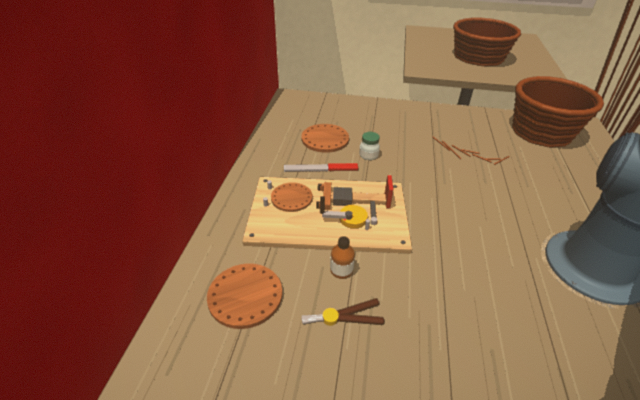

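Crop: the base on the jig is at crop (258,158), ahead of the prongs, and is clearly the smallest disc. The hub bolt is at (182,340), the post top at (175,250), the roller at (191,418) and the red plate at (305,453). I'll fit the jig frame from the board corners and the hub.

```bash
cat > fit.py <<'E'
from h import *
from scipy.optimize import least_squares
np.set_printoptions(precision=4,suppress=True)
d=shot('top'); f=lambda x,y:(270+x/3.5,115+y/3.5)
for n,(x,y) in dict(FL=(58,70),FR=(342,40),BR=(406,500),BL=(106,535)).items(): print(n,atz(d,*f(x,y),.018))
# top corners, hub, pixels of the crop
obs=[((200,165,18),(58,70)),((200,-85,18),(342,40)),((-200,-85,18),(406,500)),((-200,165,18),(106,535)),((-50,85,49),(182,340))]
def P(p,j):
    c,s=np.cos(p[2]),np.sin(p[2]); j=np.array(j)/1000
    return np.array([p[0]+c*j[0]-s*j[1],p[1]+s*j[0]+c*j[1],j[2]])
def res(p): return np.concatenate([px(d,P(p,j)+[p[3] if abs(j[0])==200 else 0,0,0])-f(*q) for j,q in obs])
r=least_squares(res,[.6,-.07,.1,0]); p=r.x; print('jig',p,'res',r.fun.round(1))
def inv(X):
    c,s=np.cos(p[2]),np.sin(p[2]); e=X[:2]-p[:2]; return 1000*np.array([c*e[0]+s*e[1],-s*e[0]+c*e[1]])
for n,q,z in [('post',(175,248),.095),('hub',(182,340),.049),('base',(258,158),.027),('plate top L',(268,457),.085),('plate top R',(344,446),.085),('roller',(191,418),.035),('red dot',(168,329),.035),('disc',(199,355),.035),('bottle',(8,330),.1)]:
    X=atz(d,*f(*q),z); print(n,X,'jig mm',inv(X))
X=inv(atz(d,*f(175,248),.095))-[-50,85]; print('cam q',np.radians(135)-np.arctan2(X[1],X[0]),np.hypot(*X))
E
python3 fit.py
```

```text
FL [0.8128 0.0887 0.018 ]
FR [ 0.844  -0.1564  0.018 ]
BR [ 0.4497 -0.2038  0.018 ]
BL [0.4198 0.041  0.018 ]
jig [ 0.6354 -0.0973  0.1211  0.0012] res [-0.7 -0.8  0.3 -0.5  0.7  0.5 -0.5  0.6  0.1  0. ]
post [ 0.6419 -0.0115  0.095 ] jig mm [16.7835 84.3917]
hub [ 0.5755 -0.0187  0.049 ] jig mm [-49.969   85.2629]
base [ 0.7347 -0.0825  0.027 ] jig mm [100.3536   2.7154]
plate top L [ 0.4797 -0.085   0.085 ] jig mm [-153.0664   31.0367]
plate top R [ 0.4887 -0.1441  0.085 ] jig mm [-151.2857  -28.7495]
roller [ 0.5137 -0.0268  0.035 ] jig mm [-112.3179   84.6763]
red dot [ 0.5865 -0.0075  0.035 ] jig mm [-37.7207  95.0461]
disc [ 0.5653 -0.033   0.035 ] jig mm [-61.8733  72.245 ]
bottle [0.5746 0.117  0.1   ] jig mm [-34.4858 220.0551]
cam q 2.365302472691284 66.78628100713154
```

Checks:
- **Jig:** fit residuals are under 1 px. The jig sits at (0.635, -0.097) with yaw 0.121.
- **Cam and post:** the hub falls on (-50,85), and the post is 66.8 mm from the axis at q≈2.36.
- **Base choice:** the candidates are (344,160) on the jig, and (241,151), (453,175) and (152,329) loose on the table. I choose the one on the jig, as the crop confirmed.

I'll shut the hand and turn the tool so its x points along jig +y.

Emit:
jog_arm(
  increments=[
    {"slide": [0,0,0],"rot": [0,0,0.96],"hand": 1},
    {"slide": [0,0,0],"rot": [0,0,0.96],"hand": 1},
    {"slide": [0,0,0],"rot": [0,0,0.96],"hand": 1},
    {"slide": [0,0,0],"rot": [0,0,0.96],"hand": 1},
    {"slide": [0,0,0],"rot": [0,0,0.96],"hand": 1},
    {"slide": [0,0,0],"rot": [0,0,0.96],"hand": 1},
    {"slide": [0,0,0],"rot": [0,0,0.96],"hand": 1},
    {"slide": [0,0,0],"rot": [0,0,0.96],"hand": 1},
    {"slide": [0,0,0],"rot": [0,0,0],"hand": 1},
  ],
)

```text
clock: 2.2
position: [0.211, 0.5349, 0.2483]
eef_rot: [-2.081, -2.354, -0.0]
wrist_force: [-0.2, 1.0, 0.4]
grip_width: 0.0002
grasp_force: 0.0
```

Emit:
jog_arm(
  increments=[
    {"slide": [-0.828,0.48,0],"rot": [0,0,0],"hand": 1},
    {"slide": [-0.828,0.48,0],"rot": [0,0,0],"hand": 1},
    {"slide": [-0.828,0.48,0],"rot": [0,0,0],"hand": 1},
    {"slide": [-0.828,0.48,0],"rot": [0,0,0],"hand": 1},
    {"slide": [-0.828,0.48,0],"rot": [0,0,0],"hand": 1},
    {"slide": [-0.828,0.48,0],"rot": [0,0,0],"hand": 1},
    {"slide": [-0.828,0.48,0],"rot": [0,0,0],"hand": 1},
    {"slide": [-0.828,0.48,0],"rot": [0,0,0],"hand": 1},
    {"slide": [-0.828,0.48,0],"rot": [0,0,0],"hand": 1},
    {"slide": [-0.828,0.48,0],"rot": [0,0,0],"hand": 1},
  ],
)

```text
clock: 3.2
position: [0.356, 0.3434, 0.2485]
eef_rot: [2.077, 2.357, 0.001]
wrist_force: [-0.4, 0.4, 0.6]
grip_width: 0.0003
grasp_force: 0.0
```

Emit:
jog_arm(
  increments=[
    {"slide": [-0.828,0.48,0],"rot": [0,0,0],"hand": 1},
    {"slide": [-0.828,0.48,0],"rot": [0,0,0],"hand": 1},
    {"slide": [-0.828,0.48,0],"rot": [0,0,0],"hand": 1},
    {"slide": [-0.828,0.48,0],"rot": [0,0,0],"hand": 1},
    {"slide": [-0.828,0.48,0],"rot": [0,0,0],"hand": 1},
    {"slide": [-0.828,0.48,0],"rot": [0,0,0],"hand": 1},
    {"slide": [-0.828,0.48,0],"rot": [0,0,0],"hand": 1},
    {"slide": [-0.828,0.48,0],"rot": [0,0,0],"hand": 1},
    {"slide": [-0.828,0.48,0],"rot": [0,0,0],"hand": 1},
    {"slide": [-0.828,0.48,0],"rot": [0,0,0],"hand": 1},
  ],
)

```text
clock: 4.2
position: [0.5004, 0.1525, 0.2484]
eef_rot: [2.077, 2.357, 0.0]
wrist_force: [0.1, 0.5, 0.1]
grip_width: 0.0
grasp_force: 0.0
```

Emit:
jog_arm(
  increments=[
    {"slide": [-0.828,0.48,0],"rot": [0,0,0],"hand": 1},
    {"slide": [-0.828,0.48,0],"rot": [0,0,0],"hand": 1},
    {"slide": [-0.828,0.48,0],"rot": [0,0,0],"hand": 1},
    {"slide": [-0.828,0.48,0],"rot": [0,0,0],"hand": 1},
    {"slide": [-0.828,0.48,0],"rot": [0,0,0],"hand": 1},
    {"slide": [-0.828,0.48,0],"rot": [0,0,0],"hand": 1},
    {"slide": [-0.828,0.48,0],"rot": [0,0,0],"hand": 1},
    {"slide": [-0.828,0.48,0],"rot": [0,0,0],"hand": 1},
    {"slide": [0,0,0],"rot": [0,0,0],"hand": 1},
    {"slide": [0,0,0],"rot": [0,0,0],"hand": 1},
  ],
)

```text
clock: 5.2
position: [0.6154, 0.0006, 0.248]
eef_rot: [-2.079, -2.354, -0.0]
wrist_force: [0.3, -0.1, -0.8]
grip_width: 0.0001
grasp_force: 0.0
```

Run:
```python
from h import *
np.set_printoptions(precision=4,suppress=True)
d=shot('wrist','w0.png'); print(d['origin'],d['rotation'])
p=(.6354,-.0973,.1211)
c,s=np.cos(p[2]),np.sin(p[2])
J=lambda x,y,z:np.array([p[0]+(c*x-s*y)/1e3,p[1]+(s*x+c*y)/1e3,z/1e3])
for n,j in [('post',(15,85,95)),('axis',(-50,85,49)),('plate',(-157,0,85)),('seat',(113,0,27))]: print(n,px(d,J(*j)))
for n in ['cam_post','cam_axis','push_plate','base_centre']:
  for r in bot.spot_in('wrist',n)[:2]:
    P=w(d,r['point']); print(n,r['conf'],P,px(d,P))
o=bot.get_obs(); print(o['position'])
```

```text
[0.6059 0.082  0.3743] [[ 0.9922  0.1176  0.0404]
 [ 0.1244 -0.9384 -0.3223]
 [ 0.      0.3248 -0.9458]]
post [343.4298 196.2723]
axis [284.6138 183.1195]
plate [189.6133 263.4583]
seat [411.8244 240.2842]
cam_post 0.69 [ 0.5772 -0.0177  0.0365] [287.3763 179.3121]
cam_axis 0.96 [ 0.5745 -0.0217  0.0344] [285.0421 181.7715]
push_plate 0.7 [ 0.5178 -0.0992  0.0331] [236.371  233.3894]
push_plate 0.47 [ 0.7338 -0.078   0.0258] [402.3455 234.9467]
base_centre 0.93 [ 0.7338 -0.078   0.0296] [403.1063 236.2328]
base_centre 0.69 [0.7731 0.1786 0.0147] [486.0143  21.9451]
[0.615  0.0016 0.2485]
```

View pics/w0.png

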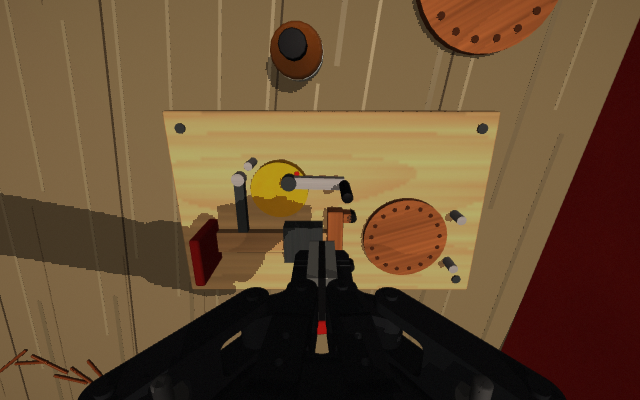

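The wrist view shows the hub at (288,183) and the post top at (347,197), both about 3 px (2 mm) further along jig +x than predicted. The lever lies along jig +x, so q≈2.36. I'll go down on the post's clockwise side.

Emit:
jog_arm(
  increments=[
    {"slide": [-0.84,0.5,0],"rot": [0,0,0],"hand": 1},
    {"slide": [-0.84,0.5,0],"rot": [0,0,0],"hand": 1},
    {"slide": [0,0,0.9],"rot": [0,0,0],"hand": 1},
    {"slide": [0,0,0.9],"rot": [0,0,0],"hand": 1},
    {"slide": [0,0,0.9],"rot": [0,0,0],"hand": 1},
    {"slide": [0,0,0.9],"rot": [0,0,0],"hand": 1},
    {"slide": [0,0,0.9],"rot": [0,0,0],"hand": 1},
    {"slide": [0,0,0.9],"rot": [0,0,0],"hand": 1},
    {"slide": [0,0,0.9],"rot": [0,0,0],"hand": 1},
    {"slide": [0,0,0],"rot": [0,0,0],"hand": 1},
  ],
)

```text
clock: 6.45
position: [0.6424, -0.0368, 0.0874]
eef_rot: [-2.076, -2.35, 0.006]
wrist_force: [-1.9, -0.5, 0.1]
grip_width: 0.0001
grasp_force: 0.0
```

Run:
```python
from h import *
d=shot('side','s1.png'); o=bot.get_obs(); print(o['position'],o['wrist_force'])
im=cv2.imread('pics/s1.png')[120:270,230:430]; cv2.imwrite('pics/s1c.png',cv2.resize(im,None,fx=4,fy=4,interpolation=cv2.INTER_CUBIC))
```

```text
[ 0.64359129 -0.03706386  0.08943922] [-0.04157239  0.37526021  0.16034342]
```

View pics/s1c.png

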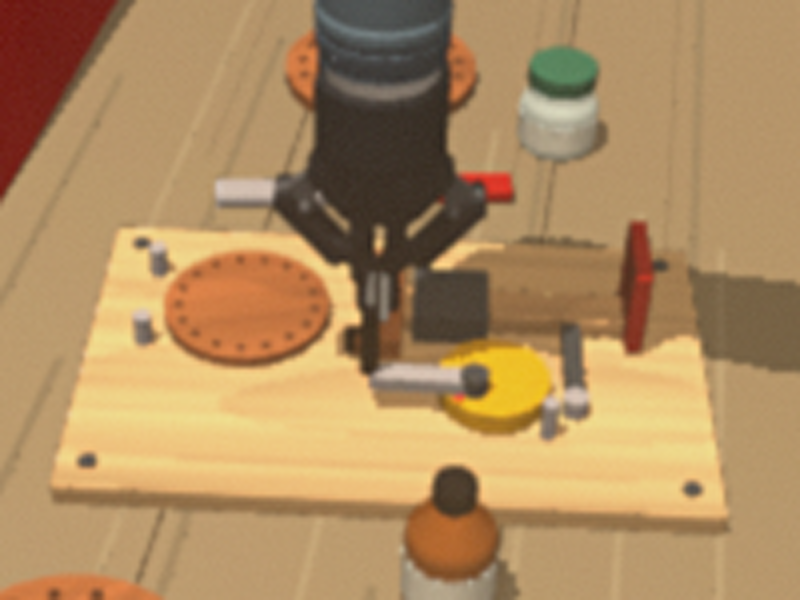

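The side view shows the shut fingers (crop 378,290) just behind the post (370,335), level with it and clear of everything. I'll close the gap and start the arc.

Emit:
jog_arm(
  increments=[
    {"slide": [0.16,0,0],"rot": [0,0,0],"hand": 1},
    {"slide": [0.16,0,0],"rot": [0,0,0],"hand": 1},
    {"slide": [0.206,0.045,0],"rot": [0,0,-0.5625],"hand": 1},
    {"slide": [0.206,0.045,0],"rot": [0,0,-0.5625],"hand": 1},
    {"slide": [0.206,0.045,0],"rot": [0,0,-0.5625],"hand": 1},
    {"slide": [0.206,0.045,0],"rot": [0,0,-0.5625],"hand": 1},
    {"slide": [0.206,0.045,0],"rot": [0,0,-0.5625],"hand": 1},
    {"slide": [0.206,0.045,0],"rot": [0,0,-0.5625],"hand": 1},
  ],
)

```text
clock: 7.3
position: [0.6444, 0.0002, 0.0929]
eef_rot: [1.467, 2.769, 0.001]
wrist_force: [6.2, -2.6, -3.9]
grip_width: -0.0001
grasp_force: 3.0
```

```bash
cat > st.py <<'E'
from h import *
import sys
np.set_printoptions(precision=4,suppress=True)
d=shot('top'); o=bot.get_obs()
p=(.637,-.0972,.1211); c,s=np.cos(p[2]),np.sin(p[2]); e=o['position'][:2]-np.array(p[:2]); j=1e3*np.array([c*e[0]+s*e[1],-s*e[0]+c*e[1]])
R=cv2.Rodrigues(np.array(o['eef_rot']))[0]; yx=np.degrees(np.arctan2(R[1,0],R[0,0])-p[2])
rel=j-[-50,85]; th=np.radians(yx-90)
print('jig',j,'tool x deg jig',yx%360,'rel axis: tool x,y',rel@[-np.sin(th),np.cos(th)],rel@[np.cos(th),np.sin(th)],'z',o['position'][2],'F',o['wrist_force'],o['clock'],'j6',o['joint_pos'])
if len(sys.argv)>1:
    im=cv2.cvtColor(d['image'],cv2.COLOR_RGB2BGR)[115:285,270:420]; cv2.imwrite('pics/'+sys.argv[1],cv2.resize(im,None,fx=3.5,fy=3.5,interpolation=cv2.INTER_CUBIC))
E
python3 st.py
```

```text
jig [18.7973 96.7908] tool x deg jig 117.41343244995191 rel axis: tool x,y -21.208073594606095 66.50047248170993 z 0.09280820400797489 F [ 4.7276 -3.2124 -2.5648] 7.35 j6 [-0.096   0.5901  0.0118  0.9859 -0.0015  0.8753]
```

Contact at about 6 N, which matches the 4.5 N expected. I'll continue the arc.

Emit:
jog_arm(
  increments=[
    {"slide": [0.206,0.045,0],"rot": [0,0,-0.5625],"hand": 1},
    {"slide": [0.206,0.045,0],"rot": [0,0,-0.5625],"hand": 1},
    {"slide": [0.206,0.045,0],"rot": [0,0,-0.5625],"hand": 1},
    {"slide": [0.206,0.045,0],"rot": [0,0,-0.5625],"hand": 1},
    {"slide": [0.206,0.045,0],"rot": [0,0,-0.5625],"hand": 1},
    {"slide": [0.206,0.045,0],"rot": [0,0,-0.5625],"hand": 1},
    {"slide": [0.206,0.045,0],"rot": [0,0,-0.5625],"hand": 1},
    {"slide": [0.206,0.045,0],"rot": [0,0,-0.5625],"hand": 1},
    {"slide": [0.206,0.045,0],"rot": [0,0,-0.5625],"hand": 1},
    {"slide": [0.206,0.045,0],"rot": [0,0,-0.5625],"hand": 1},
  ],
)

```text
clock: 8.35
position: [0.6114, 0.0411, 0.0935]
eef_rot: [0.294, 3.118, 0.006]
wrist_force: [7.9, 3.7, -2.5]
grip_width: -0.0
grasp_force: 3.2
```

```bash
python3 st.py t2.png
```

```text
jig [ -9.7444 140.9589] tool x deg jig 162.44896853331383 rel axis: tool x,y -21.507006286876916 65.49323469652556 z 0.09341772493467582 F [ 4.8047  2.8374 -0.5453] 8.4 j6 [-0.0374  0.5275 -0.0954  0.9394  0.0035  0.1478]
```

View pics/t2.png

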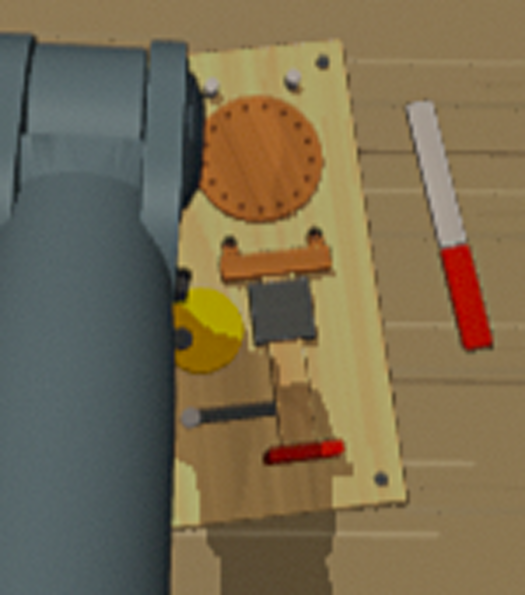

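The cam is turning: its disc centre has swung to crop (205,330), and slide and base are unmoved. Continuing.

Emit:
jog_arm(
  increments=[
    {"slide": [0.206,0.045,0.02],"rot": [0,0,-0.5625],"hand": 1},
    {"slide": [0.206,0.045,0.02],"rot": [0,0,-0.5625],"hand": 1},
    {"slide": [0.206,0.045,0.02],"rot": [0,0,-0.5625],"hand": 1},
    {"slide": [0.206,0.045,0.02],"rot": [0,0,-0.5625],"hand": 1},
    {"slide": [0.206,0.045,0.02],"rot": [0,0,-0.5625],"hand": 1},
    {"slide": [0.206,0.045,0.02],"rot": [0,0,-0.5625],"hand": 1},
    {"slide": [0.206,0.045,0.02],"rot": [0,0,-0.5625],"hand": 1},
    {"slide": [0.206,0.045,0],"rot": [0,0,-0.5625],"hand": 1},
    {"slide": [0.206,0.045,0],"rot": [0,0,-0.5625],"hand": 1},
    {"slide": [0.206,0.045,0],"rot": [0,0,-0.5625],"hand": 1},
  ],
)

```text
clock: 9.4
position: [0.5596, 0.0443, 0.0908]
eef_rot: [-0.922, 2.992, 0.002]
wrist_force: [4.4, 6.2, 4.8]
grip_width: -0.0001
grasp_force: 3.0
```

```bash
python3 st.py
```

```text
jig [-60.8859 149.4588] tool x deg jig 207.42804280194702 rel axis: tool x,y -20.02976518295829 62.227397406821 z 0.09055957613011144 F [1.8954 3.9605 3.2895] 9.45 j6 [-0.0368  0.4376 -0.2531  0.8721  0.0036 -0.6366]
```

Emit:
jog_arm(
  increments=[
    {"slide": [0.206,0.045,0],"rot": [0,0,-0.5625],"hand": 1},
    {"slide": [0.206,0.045,0],"rot": [0,0,-0.5625],"hand": 1},
    {"slide": [0.206,0.045,0],"rot": [0,0,-0.5625],"hand": 1},
    {"slide": [0.206,0.045,0],"rot": [0,0,-0.5625],"hand": 1},
    {"slide": [0,0,0],"rot": [0,0,0],"hand": 1},
  ],
)

```text
clock: 9.95
position: [0.5393, 0.0332, 0.0896]
eef_rot: [-1.374, 2.818, -0.001]
wrist_force: [2.3, 4.0, 3.3]
grip_width: -0.0002
grasp_force: 2.2
```

```bash
python3 st.py
python3 - <<'E'
from h import *
d=shot('side','s2.png')
im=cv2.imread('pics/s2.png')[140:270,230:430]; cv2.imwrite('pics/s2c.png',cv2.resize(im,None,fx=4,fy=4,interpolation=cv2.INTER_CUBIC))
p=(.637,-.0972,.1211); c,s=np.cos(p[2]),np.sin(p[2])
for n,q,r,z in [('post',0,65,95),('post',.3,65,95),('dot',0,15,35)]:
    a=2.356-q if n=='post' else np.pi
    x,y=-50+r*np.cos(a),85+r*np.sin(a)
    print(n,q,(px(d,[p[0]+(c*x-s*y)/1e3,p[1]+(s*x+c*y)/1e3,z/1e3])-[230,140])*4)
E
```

```text
jig [-81.3858 141.1574] tool x deg jig 224.98658660381048 rel axis: tool x,y -17.50161687967983 61.906502799497204 z 0.08929505454726283 F [2.1154 4.0655 3.6784] 10.0 j6 [-0.0573  0.4059 -0.3075  0.8526  0.002  -0.9635]
post 0 [560.37700431 287.52884372]
post 0.3 [533.41418674 300.15213509]
dot 0 [497.14122631 305.89242698]
```

View pics/s2c.png

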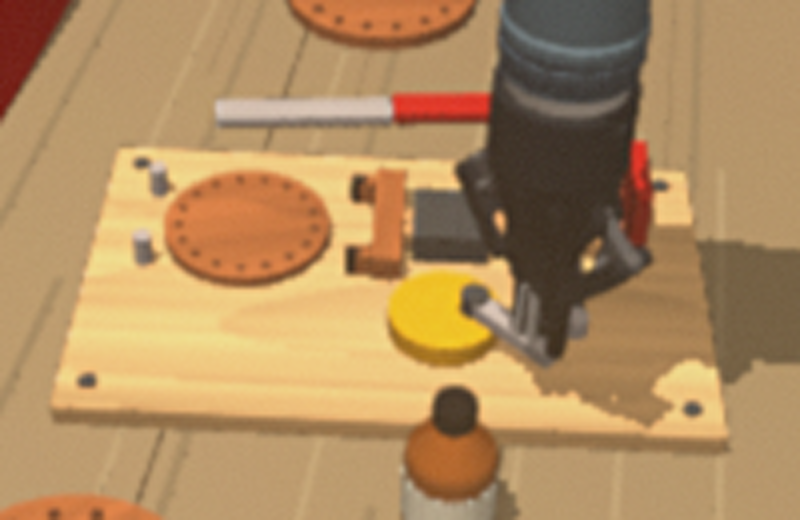

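The cam is almost at its low point: the disc's long side now faces jig +x, and the post is near crop (550,310) against (560,288) for q=0. I'll nudge about 4.5° more, then back off to see the post.

Emit:
jog_arm(
  increments=[
    {"slide": [0.103,0.022,0],"rot": [0,0,-0.28],"hand": 1},
    {"slide": [0.103,0.022,0],"rot": [0,0,-0.28],"hand": 1},
    {"slide": [0,0,0],"rot": [0,0,0],"hand": 1},
  ],
)

```text
clock: 10.35
position: [0.5341, 0.029, 0.088]
eef_rot: [-1.484, 2.766, -0.001]
wrist_force: [2.4, 4.3, 3.2]
grip_width: 0.0002
grasp_force: 2.2
```

Emit:
jog_arm(
  increments=[
    {"slide": [-0.3,0,0],"rot": [0,0,0],"hand": 1},
    {"slide": [-0.3,0,0],"rot": [0,0,0],"hand": 1},
    {"slide": [-0.3,0,-0.6],"rot": [0,0,0],"hand": 1},
    {"slide": [0,0,-1],"rot": [0,0,0],"hand": 1},
    {"slide": [0,0,-1],"rot": [0,0,0],"hand": 1},
    {"slide": [0,0,0],"rot": [0,0,0],"hand": 1},
  ],
)

```text
clock: 10.95
position: [0.5473, 0.0476, 0.155]
eef_rot: [-1.485, 2.765, -0.004]
wrist_force: [0.8, 0.7, -0.1]
grip_width: -0.0
grasp_force: 0.0
```

```bash
python3 st.py
python3 - <<'E'
from h import *
d=shot('side','s3.png')
im=cv2.imread('pics/s3.png')[140:270,230:430]; cv2.imwrite('pics/s3c.png',cv2.resize(im,None,fx=4,fy=4,interpolation=cv2.INTER_CUBIC))
E
```

```text
jig [-72.4201 154.7316] tool x deg jig 229.54977285195469 rel axis: tool x,y -38.517812938181955 62.301965729288995 z 0.15325624582549136 F [-0.1336 -0.5217  0.6441] 11.0 j6 [-0.0283  0.3683 -0.1835  1.0171 -0.0008 -1.0142]
```

View pics/s3c.png

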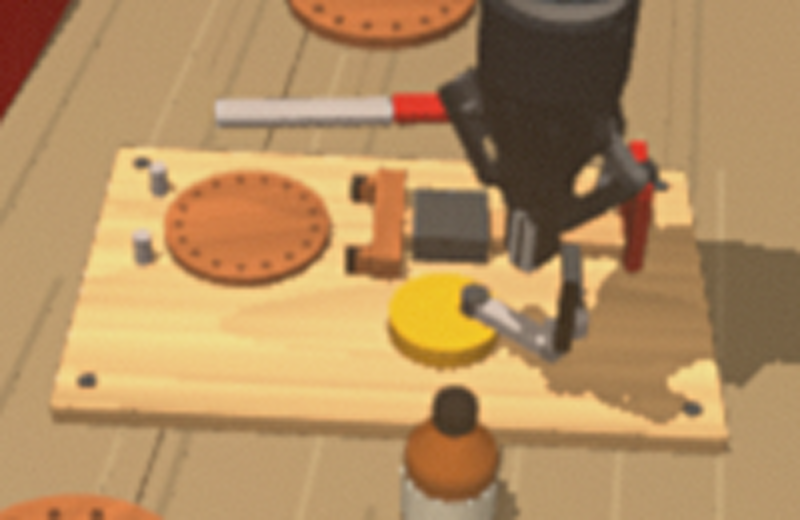

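The post top shows at crop (568,285), so q is about -0.08 and the cam is at its low point. The slide is still back. Next I'll turn the tool and move behind the red plate.

Emit:
jog_arm(
  increments=[
    {"slide": [0,0,0],"rot": [0,0,0.884],"hand": 1},
    {"slide": [0,0,0],"rot": [0,0,0.884],"hand": 1},
    {"slide": [0,0,0],"rot": [0,0,0.884],"hand": 1},
    {"slide": [0,0,0],"rot": [0,0,0.884],"hand": 1},
    {"slide": [0,0,0],"rot": [0,0,0.884],"hand": 1},
    {"slide": [0,0,0],"rot": [0,0,0.884],"hand": 1},
    {"slide": [0,0,0],"rot": [0,0,0.884],"hand": 1},
    {"slide": [0,0,0],"rot": [0,0,0],"hand": 1},
  ],
)

```text
clock: 11.85
position: [0.5441, 0.0475, 0.1504]
eef_rot: [0.191, -3.132, -0.0]
wrist_force: [-0.1, 0.0, -0.9]
grip_width: 0.0001
grasp_force: 0.0
```

Emit:
jog_arm(
  increments=[
    {"slide": [0.565,-0.775,0],"rot": [0,0,0],"hand": 1},
    {"slide": [0.565,-0.775,0],"rot": [0,0,0],"hand": 1},
    {"slide": [0.565,-0.775,0],"rot": [0,0,0],"hand": 1},
    {"slide": [0.565,-0.775,0],"rot": [0,0,0],"hand": 1},
    {"slide": [0.565,-0.775,0],"rot": [0,0,0],"hand": 1},
    {"slide": [0.565,-0.775,0],"rot": [0,0,0],"hand": 1},
    {"slide": [0.565,-0.775,0],"rot": [0,0,0],"hand": 1},
    {"slide": [0.565,-0.775,0],"rot": [0,0,0],"hand": 1},
    {"slide": [0,0,0],"rot": [0,0,0],"hand": 1},
    {"slide": [0,0,0],"rot": [0,0,0],"hand": 1},
  ],
)

```text
clock: 12.85
position: [0.4516, -0.12, 0.1516]
eef_rot: [0.192, -3.134, -0.002]
wrist_force: [0.3, -1.1, 1.3]
grip_width: -0.0001
grasp_force: 0.0
```

```bash
python3 st.py
```

```text
jig [-186.3896    0.0431] tool x deg jig 180.128294872239 rel axis: tool x,y 136.57951979117328 -84.65131383578779 z 0.15171045437304315 F [-0.2291  0.5471 -0.4726] 12.9 j6 [-0.3949  0.2197 -0.3959  0.9564  0.0004 -0.5183]
```

Emit:
jog_arm(
  increments=[
    {"slide": [0,0,0.95],"rot": [0,0,0],"hand": 1},
    {"slide": [0,0,0.95],"rot": [0,0,0],"hand": 1},
    {"slide": [0,0,0.95],"rot": [0,0,0],"hand": 1},
    {"slide": [0,0,0],"rot": [0,0,0],"hand": 1},
    {"slide": [-0.2,0,0],"rot": [0,0,0],"hand": 1},
    {"slide": [-0.2,0,0],"rot": [0,0,0],"hand": 1},
    {"slide": [-0.12,0,0],"rot": [0,0,0],"hand": 1},
    {"slide": [-0.12,0,0],"rot": [0,0,0],"hand": 1},
    {"slide": [-0.12,0,0],"rot": [0,0,0],"hand": 1},
    {"slide": [-0.12,0,0],"rot": [0,0,0],"hand": 1},
  ],
)

```text
clock: 13.9
position: [0.4736, -0.1176, 0.0812]
eef_rot: [0.191, -3.134, 0.001]
wrist_force: [-3.8, -1.0, 2.9]
grip_width: 0.0002
grasp_force: 1.6
```

Emit:
jog_arm(
  increments=[
    {"slide": [-0.12,0,0],"rot": [0,0,0],"hand": 1},
    {"slide": [-0.12,0,0],"rot": [0,0,0],"hand": 1},
    {"slide": [-0.12,0,0],"rot": [0,0,0],"hand": 1},
    {"slide": [-0.12,0,0],"rot": [0,0,0],"hand": 1},
    {"slide": [-0.12,0,0],"rot": [0,0,0],"hand": 1},
  ],
)

```text
clock: 14.4
position: [0.4891, -0.1156, 0.081]
eef_rot: [0.192, -3.136, -0.0]
wrist_force: [-2.8, 0.2, 1.8]
grip_width: 0.0001
grasp_force: 1.6
```

```bash
python3 st.py
```

```text
jig [-148.428    -0.4034] tool x deg jig 180.0743789951587 rel axis: tool x,y 98.53882310902509 -85.27551643616357 z 0.08102810673527382 F [-1.928  -0.3272  1.5197] 14.45 j6 [-0.3581  0.3533 -0.4142  0.8028  0.0004 -0.4805]
```

Contact is about 3 N, as expected. I'll push on until the stop raises the force.

Emit:
jog_arm(
  increments=[
    {"slide": [-0.12,0,0],"rot": [0,0,0],"hand": 1},
    {"slide": [-0.12,0,0],"rot": [0,0,0],"hand": 1},
    {"slide": [-0.12,0,0],"rot": [0,0,0],"hand": 1},
    {"slide": [-0.08,0,0],"rot": [0,0,0],"hand": 1},
    {"slide": [0,0,0],"rot": [0,0,0],"hand": 1},
  ],
)

```text
clock: 14.95
position: [0.5003, -0.1141, 0.0809]
eef_rot: [-0.192, 3.135, 0.001]
wrist_force: [-1.6, -1.5, -0.1]
grip_width: -0.0001
grasp_force: 0.9
```

Emit:
jog_arm(
  increments=[
    {"slide": [-0.08,0,0],"rot": [0,0,0],"hand": 1},
    {"slide": [-0.08,0,0],"rot": [0,0,0],"hand": 1},
    {"slide": [0,0,0],"rot": [0,0,0],"hand": 1},
  ],
)

```text
clock: 15.25
position: [0.5041, -0.1137, 0.081]
eef_rot: [-0.192, 3.135, 0.0]
wrist_force: [-2.0, -0.7, 0.6]
grip_width: 0.0
grasp_force: 1.2
```

Emit:
jog_arm(
  increments=[
    {"slide": [-0.08,0,0],"rot": [0,0,0],"hand": 1},
    {"slide": [0,0,0],"rot": [0,0,0],"hand": 1},
  ],
)

```text
clock: 15.45
position: [0.5045, -0.1136, 0.0809]
eef_rot: [0.191, -3.133, 0.0]
wrist_force: [-6.1, -2.1, 3.9]
grip_width: 0.0004
grasp_force: 3.3
```

Emit:
jog_arm(
  increments=[
    {"slide": [-0.08,0,0],"rot": [0,0,0],"hand": 1},
    {"slide": [0,0,0],"rot": [0,0,0],"hand": 1},
  ],
)

```text
clock: 15.65
position: [0.5046, -0.1135, 0.0809]
eef_rot: [0.191, -3.129, 0.002]
wrist_force: [-12.0, -2.4, 9.6]
grip_width: 0.0
grasp_force: 5.9
```

Emit:
jog_arm(
  increments=[
    {"slide": [-0.08,0,0],"rot": [0,0,0],"hand": 1},
    {"slide": [0,0,0],"rot": [0,0,0],"hand": 1},
  ],
)

```text
clock: 15.85
position: [0.5046, -0.1135, 0.0808]
eef_rot: [0.19, -3.126, 0.003]
wrist_force: [-16.4, -4.7, 13.2]
grip_width: -0.0001
grasp_force: 8.5
```

```bash
python3 st.py
```

```text
jig [-133.3477   -0.2053] tool x deg jig 180.00013947004553 rel axis: tool x,y 83.34793383021533 -85.20510372851619 z 0.08076990955294085 F [-15.8841  -3.4564  13.7392] 15.9 j6 [-0.3409  0.3852 -0.3656  0.8284 -0.0054 -0.4619]
```

The force rises with no further motion, so the slide is on its stop. I'll back off, lift, and move clear towards the robot's side.

Emit:
jog_arm(
  increments=[
    {"slide": [0.2,0,0],"rot": [0,0,0],"hand": 1},
    {"slide": [0.4,0,0],"rot": [0,0,0],"hand": 1},
    {"slide": [0.6,0,0],"rot": [0,0,0],"hand": 1},
    {"slide": [0.2,0,-0.8],"rot": [0,0,0],"hand": 1},
    {"slide": [0,0,-1],"rot": [0,0,0],"hand": 1},
    {"slide": [0,0,-1],"rot": [0,0,0],"hand": 1},
    {"slide": [0,0,-1],"rot": [0,0,0],"hand": 1},
    {"slide": [0.3,0,-1],"rot": [0,0,0],"hand": 1},
    {"slide": [0,0,0],"rot": [0,0,0],"hand": 1},
    {"slide": [0,0,0],"rot": [0,0,0],"hand": 1},
  ],
)

```text
clock: 16.9
position: [0.4686, -0.1184, 0.2016]
eef_rot: [-0.192, 3.133, -0.001]
wrist_force: [-0.2, -0.5, -1.5]
grip_width: 0.0
grasp_force: 0.0
```

```bash
python3 st.py t4.png
python3 - <<'E'
from h import *
d=shot('side','s4.png')
im=cv2.imread('pics/s4.png')[140:270,230:430]; a=cv2.resize(im,(800,520),interpolation=cv2.INTER_CUBIC)
b=cv2.imread('pics/t4.png'); b=cv2.resize(b,None,fx=520/b.shape[0],fy=520/b.shape[0])
m=np.hstack([a,b]); k=800/m.shape[1]; cv2.imwrite('pics/f4.png',cv2.resize(m,None,fx=k,fy=k))
p=(.637,-.0972,.1211); c,s=np.cos(p[2]),np.sin(p[2])
P=lambda x,y,z:[p[0]+(c*x-s*y)/1e3,p[1]+(s*x+c*y)/1e3,z/1e3]
print('seat side px in f4',(px(d,P(113,0,27))-[230,140])*4*k)
for r in bot.spot_in('side','base_centre')[:2]:
    X=w(d,r['point']); e=X[:2]-p[:2]; print(r['conf'],1e3*np.array([c*e[0]+s*e[1],-s*e[0]+c*e[1]]),X[2])
# base ellipse in side image: measured by view
E
```

```text
jig [-170.4662   -0.3402] tool x deg jig 180.06989452101047 rel axis: tool x,y 120.57025991180956 -85.19314450910385 z 0.2006268132510562 F [0.2458 0.2091 1.0897] 16.95 j6 [-0.3793  0.2116 -0.2722  1.0863  0.0006 -0.5016]
seat side px in f4 [143.42129161 135.91089529]
0.89 [  23.16849867 -302.38077598] 0.010508686097472797
0.83 [109.38597516   7.45154956] 0.028312247484986175
```

View pics/f4.png

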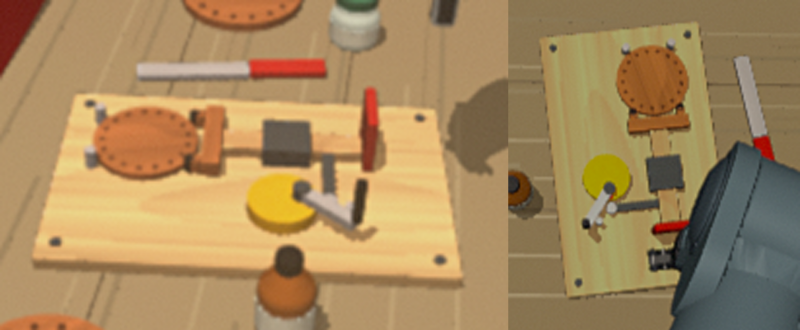

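The final picture shows the base at about (652,79) in the top part, touching both far pins and the prongs. It has moved about 13 mm, from jig x≈100 to 113. The roller is at the cam's low point and the hand is clear.

```bash
python3 -c "
from station import bot
print(bot.sign_off())"
```

```text
the job is handed in; nothing more can be done
None
```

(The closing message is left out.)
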